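# Free the clamp tray with the rotary selector

### The arm

A 6-joint arm with a two-finger parallel gripper is mounted at the origin on a cart in front of the work surface, level with it; the furniture and walls round the work are solid. World frame = base frame: x ahead of the robot, y to its left, z up, the work surface at z = 0. Lengths are in m, angles in rad, forces in N, time in s.
With the tool pointing down it reaches from about 0.325 to 0.775 m from the base axis. Payload 5.5 kg.
Tool frame: the origin (TCP) lies between the finger pads; the fingertips stand 8 mm ahead of it and the grasp point (between the pads) lies 11 mm behind it (tcp_to_tips is the distance from the TCP to the fingertips, in m); z points along the fingers, y is the line along which they close (so a half turn about z gives the same grasp; the last joint's range is limited). The gripper opens to 88 mm and grips with 3 to 60 N. Pads are 20 mm wide; open, the fingers measure 115 mm over their backs; the gripper's body (75 mm by 178 mm) begins 61 mm behind the grasp point.
Start: joints at [-1.298, 0.091, 1.231, -0, 1.82, -0.057], TCP at [0.194, -0.568, 0.231] pointing down, gripper open.
Joint ranges: [-2.87, 2.87], [-0.86, 2.18], [0.17, 2.46], [-1.51, 4.65], [0.06, 2.69], [-2.65, 2.65]. Speed limits (rad/s): [2.57, 2.57, 3.01, 3.14, 3.14, 3.14].

### API

Orientations are given as a 3x3 rotation matrix whose columns are the frame's x, y, z axes.
In Python, from plant import * gives the robot as it stands.
- The arm moves only by the tool step_arm, never from a script. Its argument "moves" is a list that holds one entry, the list of rows, each a list of 6 numbers: the shift along the tool's x, y, z in m, then the turn, a rotation vector about the tool's x, y, z in degrees. In form: [[[dx, dy, dz, wx, wy, wz], ...]]. A call has 1 to 10 rows; each row is the pose to reach, as a shift and turn from the pose commanded when the call began, along the tool's axes at that moment; what a row does not reach only later rows make up. A row lasts 1/8 s, in which the tool goes at most 62.5 mm and 10.7 degrees, less where a joint would pass 70% of its speed; a pose out of reach is approached as far as the arm can. A call with a gripper value outside its range is refused whole. "claw" is the gripper's target within -1 to 1 (shut at 1, half-way at 0, fully open at -1), set as the call begins (left out, the last holds). The fingers move at their own pace and stop on an object; the grip force is fixed at half the most. Time passes only in rows, so rows that repeat a pose let the fingers close. It gives the time, the measured TCP pose, the force, the opening and the grip force at its end, in the units of the state.
- observe(): the state, without advancing time (a new reading comes with each control period).
- capture(name): name is "side" or "top" or "wrist"; returns (picture, depth): 480x640x3 uint8, red, green, blue; 480x640 float32, m along the optical axis (not along the pixel's ray), 0 where there is no reading.
- camera_info(name): a dict with "camera_matrix" (3x3 intrinsics, pixels), "dist" ([k1, k2, p1, p2, k3] as OpenCV has them; the pictures are not rectified), "rvec" (rotation vector, rad) and "tvec" (3), from world to camera coordinates, as OpenCV has them; the wrist camera has in their place "tool_from_camera" (4x4, takes a point from camera to tool coordinates, whose origin is the TCP and whose axes are the flange's). Camera axes: x right, y down, z forward; pixel columns grow to the right and rows downward; lengths in m; the calibration is good to about 2 mm. A picture is of the moment at which its call begins: read the wrist's pose just before it. camera_info takes no time and is no camera call.
- close_job(): hands the job in; it is judged then, once.
The state is a dict: "t": time; "q": joint angles; "joint_vel": joint speeds; "joint_torque": joint torques, N m; "tool_pos": TCP position; "tool_rot": TCP orientation; "contact_force": force on the tool from outside, world axes, zero at the start; "wrist_torque": the same for the moment, N m; "finger_gap": opening from 0.0 (shut) to 1.0 (fully open); "grip_force": force on a finger pad.
Only numpy, scipy, OpenCV 4.12 (cv2) and the standard library are available. Lean on these libraries where they do the work, as an engineer would, in place of code of your own. Each camera call takes 0.05 s, during which the arm holds its last target. There are 200 camera calls.

### The job

Get the tray with the little steel clamp out of the small parts chest. First push the open middle drawer fully shut (while it is open it locks both side trays); then turn the selector on the sloping panel by the shorter way round, until its pointer stands at the raised mark on the side of the tray in which the clamp lies, and after that pull this tray at least 5 cm out and let go. Leave the other tray shut, the selector at its mark, and the things standing around in their places.

Things in the scene. Friction and masses are not known exactly. Their poses are not given: they have to be found in the camera images.
- chest: low wooden parts chest 150 deep (x) x 212 wide (y) x 52 mm high, fixed; origin: centre of its underside; -x is its front, +y its left seen from the robot. In the front: left tray, middle drawer, right tray; clear covers over the side trays. On the middle stands a console 84 mm wide, its panel rising backward at 35 degrees from level, from z 52 mm (10 mm behind the front) to 107 mm
- selector (a joint): continuous selector without stops or clicks, rad, not wrapped; axis normal to the panel. 0 = pointer straight down the slope; grows clockwise seen from outside (pi/2 points to chest +y). Left mark: 0.873; right mark: -0.873, the same place as 5.411. Starts pointing up the slope, 2.5 to 3.75. Friction 0.05 N m, stays where left. Frees a side tray within 0.12 rad of its mark
- selector_grip (a point): point on the selector's axis at which to grip it, 32 mm above the panel. Black disc 64 mm across, 8 thick, lying 2 mm above the panel; on it an upright grip bar 40 long, 14 wide, 30 mm high (top 8 mm beyond this point), narrowing to a 7 mm nose at the pointer end. Site axes: z outward along the axis, -x towards the pointer
- pointer_tip (a point): tip of the selector's nose, 31 mm from the axis, 10 mm lower along the axis than selector_grip
- mark_left (a point): left raised mark, an 8 mm ridge on the panel, 38.5 mm from the selector's axis, 50 degrees to the left of straight down the slope
- mark_right (a point): right raised mark, the same, 50 degrees to the right
- drawer_mid (a joint): middle drawer slide, m; 0 = shut, grows as it comes out towards the chest's front (-x), at most 0.085. Friction 1.5 N. Starts 25 to 50 mm out; out by more than about 8 mm it locks both side trays
- drawer_mid_pull (a point): centre of the middle drawer's pull: steel block 16 deep (x) x 14 wide (y) x 26 mm high, centre 30 mm above the bench, its back 12 mm in front of the drawer front, on a thin stem
- tray_left (a joint): left tray slide, m; 0 = shut, grows as it comes out to the front, at most 0.085. Friction 1.5 N; locked (up to 8 mm play) unless the selector is at the left mark and the middle drawer is shut
- tray_left_pull (a point): centre of the left tray's pull, a block like the middle one, 72 mm to its left
- tray_right (a joint): right tray slide, as the left; freed by the right mark
- tray_right_pull (a point): centre of the right tray's pull, a block like the middle one, 72 mm to its right
- mini_clamp: little steel clamp with a round brass nut, 15x42x26 mm, loose in one of the two side trays under the clear cover; origin at the centre of its underside. The tray that holds it is the one to open
- oblong_tin: flat oblong lidded tin 36x50x20 mm, lies in the other tray
- wax_tin: bystander: turned round wooden box, 63 mm across, 23 high, on the bench to the left of the chest; origin at the centre of its underside
- green_bottle: bystander: small plastic bottle 26x34x82 mm, on the bench to the left of the chest; origin at the centre of its underside
- graver: bystander: graver with a turned wooden handle, 25x94x25 mm, lying, on the bench to the left of the chest; origin at the centre of its underside

How it is judged:
By the outcome, as a careful person would: the job done as asked, in the order asked, and still so for the second after the job is handed in, with the robot touching nothing.
It also fails if it takes over 61 s, if anything falls off the work surface, if the arm or the gripper's body presses on something with over 40 N, if the wrist force passes 120 N, or if a joint passes its speed limit or range.

## Working session

There is one attempt and no reset: what is moved stays moved. The work goes in short steps, Python scripts to look and compute and a tool call to move; the robot and the scene stay as the last step left them, time stands still between calls to the robot, and variables do not carry over. Pictures are saved under pics/ and viewed, at most 10 in all, crops included, and the job is handed in when it is done.

Besides the shell and the picture viewer there is one more tool, called after "Emit:" by a JSON object that holds its "api" and its "payload". step_arm: Moves the arm, as the interface text tells. Its arguments: {"type":"object","properties":{"moves":{"type":"array"},"claw":{"type":"number"}},"required":["moves"]}

```bash
ls; mkdir -p pics
cat > h.py <<'E'
from plant import *
import numpy as np, cv2
def cam(n):
    c=camera_info(n); return np.array(c["camera_matrix"]),np.array(c["dist"]),c
def ext(n,s=None):
    K,D,c=cam(n)
    if n=="wrist":
        T=np.eye(4);T[:3,:3]=np.array(s["tool_rot"]);T[:3,3]=s["tool_pos"]
        M=T@np.array(c["tool_from_camera"]);return K,D,M[:3,:3],M[:3,3]
    R=cv2.Rodrigues(np.array(c["rvec"],float))[0];return K,D,R.T,-R.T@np.array(c["tvec"],float).ravel()
def rays(n,px,s=None):
    K,D,R,o=ext(n,s);u=cv2.undistortPoints(np.array(px,float).reshape(-1,1,2),K,D).reshape(-1,2)
    return o,np.c_[u,np.ones(len(u))]@R.T
def onz(n,px,z,s=None):
    o,d=rays(n,px,s);return o+d*((z-o[2])/d[:,2])[:,None]
def dep(n,px,depth,s=None):
    o,d=rays(n,px,s);z=np.array([np.median([v for v in depth[int(b)-1:int(b)+2,int(a)-1:int(a)+2].ravel()]) for a,b in px]);return o+d*z[:,None]
def proj(n,P,s=None):
    K,D,R,o=ext(n,s);return cv2.projectPoints(np.array(P,float).reshape(-1,3),cv2.Rodrigues(R.T)[0],-R.T@o,K,D)[0].reshape(-1,2)
E
python3 - <<'E'
from h import *
s=observe();print(s)
for n in("side","top"):
    p,d=capture(n);cv2.imwrite(f"pics/{n}0.png",p[...,::-1]);np.savez(f"{n}0.npz",p=p,d=d);print(n,ext(n)[3])
E
```

```text
pics
{'t': 0.0, 'q': array([-1.29770985e+00,  9.18336557e-02,  1.23188806e+00, -1.64279723e-05,
        1.81980025e+00, -5.67253437e-02]), 'joint_vel': array([-0.00072234,  0.00060046, -0.00078815,  0.00103494,  0.00152416,
       -0.00032759]), 'joint_torque': array([-1.81436521e-03, -4.46447539e+01, -4.06447577e+01,  6.97611691e-02,
        2.92130647e-02, -1.43040534e-04]), 'tool_pos': array([ 0.19422026, -0.56739245,  0.22952073]), 'tool_rot': array([[ 9.46104635e-01,  3.23860668e-01, -5.35677169e-04],
       [ 3.23861098e-01, -9.46102824e-01,  1.85352748e-03],
       [ 9.34789658e-05, -1.92711594e-03, -9.99998139e-01]]), 'contact_force': array([ 0.48437326, -0.04078878,  0.6534018 ]), 'wrist_torque': array([-0.00141854,  0.02142901, -0.01142957]), 'grip_force': 0.0, 'finger_gap': 1.0005150129084845}
side [1.1077598  0.59067381 0.52992338]
top [ 0.52186792 -0.058369    0.93560993]
```

View pics/side0.png

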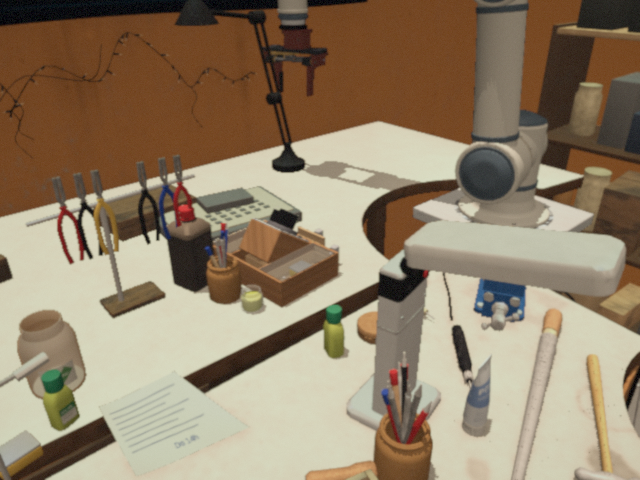

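View pics/top0.png

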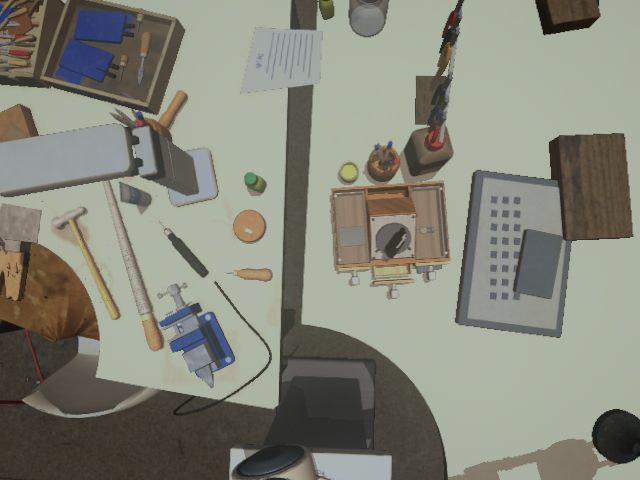

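The top view shows the chest at about (391,225). The front faces down, toward the robot, and the middle pull is at about (393,293). The side pulls are at (354,280) and (431,273), and the selector is at (392,240). I'll enlarge the chest and compute its pose.

Run:
```python
from h import *
z=np.load("top0.npz");p=z["p"];c=p[165:315,315:465];cv2.imwrite("pics/crop0.png",cv2.resize(c,(600,600),interpolation=cv2.INTER_CUBIC)[...,::-1])
print(onz("top",[(394,293),(354,280),(431,273),(392,240)],.043).round(4))
print(dep("top",[(394,293),(354,280),(431,273),(392,240),(250,225),(340,185),(440,185),(392,195)],z["d"]).round(3))
```

```text
[[ 0.4685 -0.1519  0.043 ]
 [ 0.4905 -0.0765  0.043 ]
 [ 0.5078 -0.2201  0.043 ]
 [ 0.5676 -0.1459  0.043 ]]
[[ 0.468 -0.152  0.042]
 [ 0.491 -0.077  0.043]
 [ 0.508 -0.22   0.043]
 [ 0.565 -0.14   0.1  ]
 [ 0.59   0.128  0.022]
 [ 0.677 -0.045 -0.001]
 [ 0.673 -0.233  0.051]
 [ 0.659 -0.148  0.004]]
```

View pics/crop0.png

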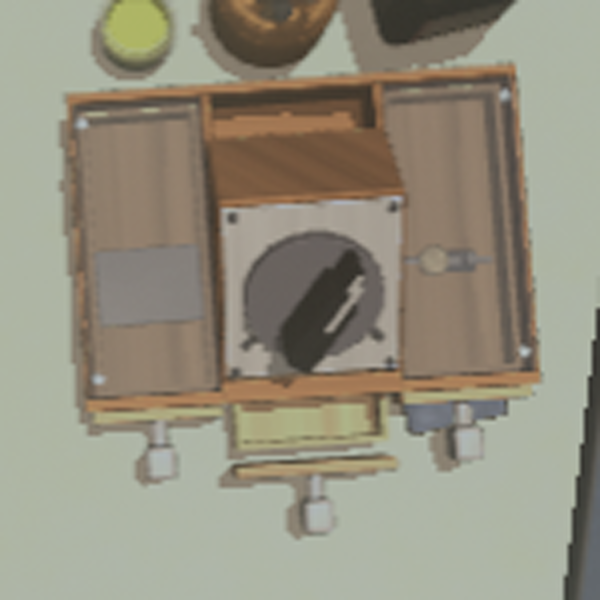

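In the enlarged crop, the brass nut and steel clamp lie in the right tray at crop (455,260). The flat grey tin is in the left tray at (150,285). The selector's narrow end points up and to the right at (355,258). Next I'll compute the chest frame from its corners and pulls.

```bash
cat >> h.py <<'E'
from scipy.spatial.transform import Rotation as Ro
def rel(P,R,s=None):
    s=s or observe();R0=np.array(s["tool_rot"]);d=R0.T@(np.array(P)-s["tool_pos"]);w=Ro.from_matrix(R0.T@R).as_rotvec(degrees=True)
    return (d*1000).round(1),w.round(1)
E
python3 - <<'E'
from h import *
c=np.array([(68,95),(515,66),(540,382),(88,412)],float);px=(c+.5)/4-.5+[315,165]
P=onz("top",px,.052);print(P.round(4));o=P.mean(0)
print("centre",o, [np.linalg.norm(P[i]-P[i-1]).round(4) for i in range(4)])
ey=(P[0]-P[1]+P[3]-P[2]);ey/=np.linalg.norm(ey);ex=P[0]-P[3]+P[1]-P[2];ex/=np.linalg.norm(ex)
yaw=np.mean([np.arctan2(ex[1],ex[0]),np.arctan2(-ey[0],ey[1])]);print("yaw",yaw,np.arctan2(ex[1],ex[0]),np.arctan2(-ey[0],ey[1]))
C=Ro.from_euler("z",yaw).as_matrix();z=np.load("top0.npz")
loc=lambda Q:((Q-[o[0],o[1],0])@C).round(4)
q=np.array([(317,511),(160,462),(467,441)])/4+[315,165]
print("pulls",loc(onz("top",q,.043)))
# panel corners/selector via depth
q=np.array([(232,215),(393,207),(390,365),(236,372),(275,240),(360,330),(350,262),(305,355),(328,310)])/4+[315,165]
print("panel",loc(dep("top",q,z["d"])))
E
```

```text
[[ 0.6612 -0.0298  0.052 ]
 [ 0.6801 -0.2388  0.052 ]
 [ 0.5327 -0.2525  0.052 ]
 [ 0.5128 -0.0434  0.052 ]]
centre [ 0.59672514 -0.14114833  0.052     ] [np.float64(0.149), np.float64(0.2098), np.float64(0.1481), np.float64(0.21)]
yaw 0.09239387634352941 0.09218647943200653 0.09260127325505228
pulls [[-0.1282  0.0006  0.043 ]
 [-0.1008  0.0723  0.043 ]
 [-0.1001 -0.0715  0.043 ]]
panel [[ 0.0072  0.035   0.1065]
 [ 0.0063 -0.0357  0.1049]
 [-0.0624 -0.0363  0.0561]
 [-0.0611  0.035   0.0588]
 [-0.0043  0.0162  0.0978]
 [-0.046  -0.0207  0.0789]
 [-0.0172 -0.014   0.114 ]
 [-0.056   0.0076  0.1077]
 [-0.0374 -0.0028  0.1168]]
```

The chest comes out at 149 x 210 mm, and the pulls are 72 mm apart, so the frame is good. The middle drawer is about 28 mm out. Before moving I'll check where the lamp stands relative to the arm's path and compute the first targets.

```bash
cat >> h.py <<'E'
O=np.array([.5967,-.1411,0]);YAW=.0924;C=Ro.from_euler("z",YAW).as_matrix()
def W(p): return O+C@np.array(p,float)
def L(P): return (np.array(P)-O)@C
def RT(t,spin=0): # tilt deg, spin deg about tool z
    t=np.radians(t);c,s=np.cos(t),np.sin(t)
    return C@np.array([[c,0,s],[0,-1,0],[s,0,-c]])@Ro.from_euler("z",spin,degrees=True).as_matrix()
E
python3 - <<'E'
from h import *
z=np.load("side0.npz");t=np.load("top0.npz")
print(dep("side",[(288,162),(280,130),(273,98),(260,40),(257,17),(195,10),(300,50),(315,75),(280,75)],z["d"]).round(3))
print(dep("top",[(615,435)],t["d"]).round(3))
s=observe()
print(rel(W([-.165,0,.16]),RT(20),s), W([-.165,0,.16]))
E
```

```text
[[ 0.223 -0.573  0.028]
 [ 0.227 -0.6    0.118]
 [ 0.258 -0.585  0.217]
 [ 0.283 -0.596  0.368]
 [ 0.298 -0.583  0.425]
 [ 0.502 -0.524  0.454]
 [ 0.206 -0.526  0.343]
 [-0.075 -0.797  0.211]
 [ 0.215 -0.606  0.27 ]]
[[ 0.212 -0.577  0.037]]
(array([ 358.5, -311.7,   70.2]), array([-2.5, 19.9, 13.4])) [ 0.43240386 -0.15632431  0.16      ]
```

The lamp stem is about 6 cm beyond the gripper in x, at (0.26,-0.585). I'll slide along the tool's -y first to clear it, then go to the front of the middle drawer.

Emit:
{"api": "step_arm", "payload": {"moves": [[[0, -0.2, 0, 0, 0, 0], [0, -0.2, 0, 0, 0, 0], [0, -0.2, 0, 0, 0, 0], [0, -0.2, 0, 0, 0, 0], [0.358, -0.312, 0.07, -2.5, 19.9, 13.4], [0.358, -0.312, 0.07, -2.5, 19.9, 13.4], [0.358, -0.312, 0.07, -2.5, 19.9, 13.4], [0.358, -0.312, 0.07, -2.5, 19.9, 13.4], [0.358, -0.312, 0.07, -2.5, 19.9, 13.4], [0.358, -0.312, 0.07, -2.5, 19.9, 13.4]]], "claw": 1}}

```text
t: 1.35
tool_pos: [0.4286, -0.1593, 0.1617]
tool_rot: [[0.935, 0.093, 0.342], [0.088, -0.996, 0.029], [0.343, 0.003, -0.939]]
contact_force: [1.3, -1.4, 0.3]
finger_gap: 0.004
grip_force: 0.0
```

Run:
```python
from h import *
s=observe();print(s["t"],s["q"].round(2),L(s["tool_pos"]).round(4),rel(W([-.165,0,.03]),RT(20),s))
```

```text
1.35 [-0.59 -0.61  1.97  0.22  1.5   0.9 ] [-0.1691 -0.0026  0.1617] (array([-41.3,  -3. , 125.1]), array([ 0.2, -0.1,  0.1]))
```

Emit:
{"api": "step_arm", "payload": {"moves": [[[-0.022, 0, 0.061, 0, 0, 0], [-0.0445, 0, 0.122, 0, 0, 0], [-0.0445, 0, 0.122, 0, 0, 0], [-0.032, 0, 0.126, 0, 0, 0], [-0.024, 0, 0.129, 0, 0, 0], [-0.016, 0, 0.132, 0, 0, 0], [-0.01, 0, 0.1345, 0, 0, 0], [-0.005, 0, 0.1365, 0, 0, 0], [-0.005, 0, 0.1365, 0, 0, 0]]]}}

```text
t: 2.48
tool_pos: [0.4689, -0.1566, 0.0318]
tool_rot: [[0.935, 0.093, 0.341], [0.088, -0.996, 0.03], [0.342, 0.002, -0.94]]
contact_force: [-0.0, 0.2, -0.4]
finger_gap: 0.006
grip_force: 0.0
```

Run:
```python
from h import *
s=observe();print(s["t"],L(s["tool_pos"]).round(4),s["contact_force"])
p,d=capture("top");np.savez("top1.npz",p=p,d=d);c=p[165:315,315:465];cv2.imwrite("pics/crop1.png",cv2.resize(c,(600,600),interpolation=cv2.INTER_CUBIC)[...,::-1])
```

```text
2.475 [-0.1287 -0.0036  0.0318] [-0.01945466  0.22156554 -0.4213426 ]
```

Emit:
{"api": "step_arm", "payload": {"moves": [[[0.004, 0, 0.0015, 0, 0, 0], [0.0075, 0, 0.0027, 0, 0, 0], [0.0085, 0, 0.0031, 0, 0, 0], [0.0095, 0, 0.0035, 0, 0, 0], [0.0095, 0, 0.0035, 0, 0, 0]]]}}

```text
t: 3.15
tool_pos: [0.4771, -0.1558, 0.0314]
tool_rot: [[0.937, 0.094, 0.337], [0.089, -0.996, 0.03], [0.338, 0.002, -0.941]]
contact_force: [-12.4, 0.8, 6.2]
finger_gap: 0.004
grip_force: 6.2
```

Run:
```python
from h import *
s=observe();print(s["t"],L(s["tool_pos"]).round(4),s["contact_force"])
p,d=capture("side");np.savez("side1.npz",p=p,d=d);c=p[205:310,220:360];cv2.imwrite("pics/scrop1.png",cv2.resize(c,(800,600),interpolation=cv2.INTER_CUBIC)[...,::-1])
```

```text
3.15 [-0.1204 -0.0036  0.0314] [-12.41754864   0.77837423   6.21445342]
```

The wrist force reached 12 N at the shut position (TCP at -0.120 in the chest frame), so the middle drawer is closed. I'll back off, rise, and move to a viewing pose along the selector axis.

Run:
```python
from h import *
s=observe()
print(np.array(camera_info("wrist")["tool_from_camera"]).round(3))
n=np.array([-np.sin(np.radians(35)),0,np.cos(np.radians(35))]);A=np.array([-.0235,0,.081])
print(W(A+.16*n),s["tool_pos"])
print("up",rel(W([-.17,0,.17]),RT(20)), rel(W(A+.16*n),RT(35,-70)))
```

```text
[[ 0.001 -0.966 -0.258  0.069]
 [ 1.     0.001  0.001  0.   ]
 [-0.    -0.258  0.966 -0.153]
 [ 0.     0.     0.     1.   ]]
[ 0.4819195  -0.151736    0.21206433] [ 0.47713751 -0.15585861  0.03137353]
up (array([   0.2,   -3.5, -147.2]), array([0.1, 0.2, 0.1])) (array([  66. ,   -3.3, -168.3]), array([ -9.2,  13.3, -69.5]))
```

Emit:
{"api": "step_arm", "payload": {"moves": [[[-0.03, 0, -0.01, 0, 0, 0], [-0.03, 0, -0.05, 0, 0, 0], [-0.01, 0, -0.11, 0, 0, 0], [0.01, 0, -0.16, 0, 0, 0], [0.01, 0, -0.16, 0, 0, 0]]], "claw": -1}}

```text
t: 3.82
tool_pos: [0.4356, -0.1608, 0.1921]
tool_rot: [[0.932, 0.093, 0.35], [0.09, -0.996, 0.025], [0.35, 0.009, -0.937]]
contact_force: [0.3, -0.3, 0.4]
finger_gap: 0.536
grip_force: 0.0
```

Run:
```python
from h import *
s=observe()
n=np.array([-np.sin(np.radians(35)),0,np.cos(np.radians(35))]);A=np.array([-.0235,0,.081])
print(s["t"],s["q"].round(2),s["finger_gap"],L(s["tool_pos"]),s["contact_force"])
for a in (-30,-70,-100): print(rel(W(A+.16*n),RT(35,a),s))
```

```text
3.825 [-0.59 -0.59  1.91  0.22  1.54  0.91] 0.5362420851902918 [-0.1622593  -0.00470614  0.19210586] [ 0.30694407 -0.32555972  0.36890135]
(array([51. , -4.5, -2.3]), array([ -3.4,  14.3, -29.6]))
(array([51. , -4.5, -2.3]), array([ -8.5,  12.9, -69.3]))
(array([51. , -4.5, -2.3]), array([-12.3,  11. , -99.1]))
```

Emit:
{"api": "step_arm", "payload": {"moves": [[[0.051, -0.0045, -0.002, -12.3, 11.0, -99.1], [0.051, -0.0045, -0.002, -12.3, 11.0, -99.1], [0.051, -0.0045, -0.002, -12.3, 11.0, -99.1], [0.051, -0.0045, -0.002, -12.3, 11.0, -99.1], [0.051, -0.0045, -0.002, -12.3, 11.0, -99.1], [0.051, -0.0045, -0.002, -12.3, 11.0, -99.1], [0.051, -0.0045, -0.002, -12.3, 11.0, -99.1], [0.051, -0.0045, -0.002, -12.3, 11.0, -99.1], [0.051, -0.0045, -0.002, -12.3, 11.0, -99.1], [0.051, -0.0045, -0.002, -12.3, 11.0, -99.1]]]}}

```text
t: 5.08
tool_pos: [0.4799, -0.1508, 0.2032]
tool_rot: [[-0.235, 0.792, 0.563], [0.968, 0.246, 0.059], [-0.092, 0.558, -0.824]]
contact_force: [-0.0, -0.1, 0.9]
finger_gap: 1.0
grip_force: 0.0
```

Run:
```python
from h import *
import pickle
s=observe();p,d=capture("wrist");pickle.dump((s,p,d),open("w1.pkl","wb"));cv2.imwrite("pics/w1.png",p[...,::-1])
print(s["t"],s["q"].round(2),L(s["tool_pos"]).round(4))
print(s["finger_gap"])
n=np.array([-np.sin(np.radians(35)),0,np.cos(np.radians(35))]);A=np.array([-.0235,0,.081])
print(proj("wrist",[W(A),W(A+.04*n)],s))
```

```text
5.075 [-0.64 -0.67  2.01  0.4   1.36 -0.9 ] [-0.1172  0.0011  0.2032]
1.0004835111843393
[[331.83026835 233.76391281]
 [332.88852542 246.41696296]]
```

View pics/w1.png

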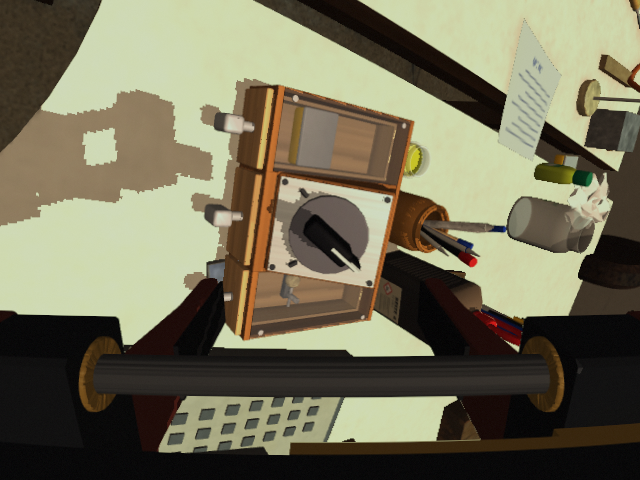

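The wrist view shows the middle drawer flush. The selector disc is centred at (330,233), with the nose at about (357,268) pointing up and to the right. The marks are at (304,190) and (291,262). I'll measure the disc centre and bar angle in the panel frame.

```bash
cat >> h.py <<'E'
TH=np.radians(35);NV=np.array([-np.sin(TH),0,np.cos(TH)]);UV=np.array([np.cos(TH),0,np.sin(TH)])
P0=np.array([-.0257,0,.0795])
def panel(Q): # -> up-slope, left(+y), height
    v=L(Q)-P0; return np.stack([v@UV,v[...,1],v@NV],-1)
def sel(s,p,d):
    v,u=np.mgrid[150:320,240:420];px=np.c_[u.ravel(),v.ravel()];o,r=rays("wrist",px,s)
    Q=panel(o+r*d[px[:,1],px[:,0]][:,None]);g=p[px[:,1],px[:,0]].max(1)
    near=np.hypot(Q[:,0],Q[:,1])<.05
    pan=near&(g>150)&(abs(Q[:,2])<.008);print("panel h",np.median(Q[pan,2]),pan.sum())
    h0=np.median(Q[pan,2]);h=Q[:,2]-h0
    top=near&(h>.034)&(h<.05);print("bar top h",np.median(h[top]),top.sum())
    # cast colours on planes: disc on h=10mm
    N=C@NV;B=W(P0+NV*(h0+.010));X=panel(o+r*(((B-o)@N)/(r@N))[:,None])
    m=((g<110)&(np.hypot(X[:,0],X[:,1])<.045)).astype(np.uint8).reshape(v.shape)
    xy=X[m.ravel()>0,:2].astype(np.float32);print("disc circle",cv2.minEnclosingCircle(xy))
    rc=cv2.minAreaRect(Q[top,:2].astype(np.float32));T=Q[top,:2];c=T.mean(0);w,V=np.linalg.eigh(np.cov((T-c).T));e=V[:,1]*np.sign(V[0,1])
    a=np.arctan2(e[1],e[0]);print("rect",rc,"mean",c,"axis up-dir",e,"angle",np.pi-a)
    l=(T-c)@e;wd=(T-c)@V[:,0]
    for lo in np.arange(-.025,.03,.007):
        k=(l>=lo)&(l<lo+.007)
        if k.sum()>4: print("  l %.3f width %.4f mid %.4f"%(lo,np.ptp(wd[k]),(wd[k].max()+wd[k].min())/2))
    return h0
E
python3 - <<'E'
from h import *
import pickle
s,p,d=pickle.load(open("w1.pkl","rb"));sel(s,p,d)
print(panel(dep("wrist",[(304,190),(291,262)],d,s)))
E
```

```text
panel h 0.0005786231763628707 4107
bar top h 0.0377807642266654 1066
disc circle ((-4.349632217781618e-05, -3.9777867641532794e-05), 0.04505595937371254)
rect ((0.0031976159662008286, -0.00212281197309494), (0.014182434417307377, 0.04933600872755051), 56.55815887451172) mean [-0.00043813  0.00079962] axis up-dir [ 0.82724769 -0.5618374 ] angle 3.7381978772692364
  l -0.025 width 0.0123 mid 0.0005
  l -0.018 width 0.0141 mid 0.0007
  l -0.011 width 0.0140 mid 0.0004
  l -0.004 width 0.0142 mid 0.0005
  l 0.003 width 0.0138 mid 0.0003
  l 0.010 width 0.0135 mid 0.0003
  l 0.017 width 0.0124 mid 0.0006
  l 0.024 width 0.0026 mid 0.0004
[[-0.02522732  0.03138222  0.00259699]
 [-0.0262065  -0.02870578  0.00228783]]
```

Run:
```python
from h import *
A=P0+UV*-.001+np.array([0,.001,0])+NV*.0006
print(rel(W(A+.09*NV),RT(35,-146)), rel(W(A+.023*NV),RT(35,-146)))
```

```text
(array([-1.1,  3.6, 63.2]), array([ -0.2,  -0.6, -46. ])) (array([ -1.7,   4.1, 130.2]), array([ -0.2,  -0.6, -46. ]))
```

Emit:
{"api": "step_arm", "payload": {"moves": [[[-0.001, 0.0035, 0.03, -0.2, -0.6, -46], [-0.001, 0.0035, 0.063, -0.2, -0.6, -46], [-0.001, 0.0035, 0.063, -0.2, -0.6, -46], [-0.001, 0.0035, 0.063, -0.2, -0.6, -46], [-0.001, 0.0035, 0.063, -0.2, -0.6, -46], [-0.001, 0.0035, 0.063, -0.2, -0.6, -46], [-0.001, 0.0035, 0.063, -0.2, -0.6, -46]]]}}

```text
t: 6.0
tool_pos: [0.5186, -0.1471, 0.1545]
tool_rot: [[-0.726, 0.385, 0.571], [0.499, 0.865, 0.052], [-0.473, 0.323, -0.82]]
contact_force: [-0.4, 0.1, 0.1]
finger_gap: 0.996
grip_force: 0.0
```

Run:
```python
from h import *
A=P0+UV*-.001+np.array([0,.001,0])+NV*.0006
s=observe();print(s["t"],s["q"].round(2),panel(s["tool_pos"]));print(rel(W(A+.09*NV),RT(35,-146)), rel(W(A+.023*NV),RT(35,-146)))
```

```text
6.0 [-0.56 -0.58  2.04  0.38  1.2  -1.68] [-0.0001178   0.00122046  0.09164786]
(array([ 0.6, -0.7,  1. ]), array([-0.1, -0. , -0.4])) (array([ 0.6, -0.6, 68. ]), array([-0.1, -0. , -0.4]))
```

Well aligned, so I'll descend and close.

Emit:
{"api": "step_arm", "payload": {"moves": [[[0.0005, -0.0005, 0.03, 0, 0, -0.4], [0.0005, -0.0005, 0.055, 0, 0, -0.4], [0.0005, -0.0005, 0.068, 0, 0, -0.4], [0.0005, -0.0005, 0.068, 0, 0, -0.4]]]}}

```text
t: 6.5
tool_pos: [0.5566, -0.1435, 0.0978]
tool_rot: [[-0.729, 0.379, 0.57], [0.492, 0.869, 0.053], [-0.475, 0.319, -0.82]]
contact_force: [0.7, -0.3, 0.3]
finger_gap: 0.998
grip_force: 0.0
```

Emit:
{"api": "step_arm", "payload": {"moves": [[[0, 0, 0, 0, 0, 0], [0, 0, 0, 0, 0, 0], [0, 0, 0, 0, 0, 0], [0, 0, 0, 0, 0, 0], [0, 0, 0, 0, 0, 0], [0, 0, 0, 0, 0, 0], [0, 0, 0, 0, 0, 0]]], "claw": 1}}

```text
t: 7.38
tool_pos: [0.5569, -0.1439, 0.0989]
tool_rot: [[-0.729, 0.378, 0.571], [0.492, 0.869, 0.052], [-0.477, 0.319, -0.819]]
contact_force: [-0.0, 0.0, -0.3]
finger_gap: 0.242
grip_force: 0.0
```

Run:
```python
from h import *
A=P0+UV*-.001+np.array([0,.001,0])+NV*.0006
s=observe();print(s["t"],s["finger_gap"]*88,panel(s["tool_pos"]),s["wrist_torque"]);print(rel(W(A+.023*NV),RT(35,-146),s),rel(W(A+.023*NV),RT(35,-50),s))
```

```text
7.375 21.326974104470942 [-0.00048921  0.00089969  0.02404805] [ 0.01193504  0.17238026 -0.01927301]
(array([ 0.5, -0.2,  0.4]), array([-0.1,  0. ,  0.1])) (array([ 0.5, -0.2,  0.4]), array([-0. ,  0.1, 96.1]))
```

Emit:
{"api": "step_arm", "payload": {"moves": [[[0, 0, 0, 0, 0, 0], [0, 0, 0, 0, 0, 0], [0, 0, 0, 0, 0, 0]]]}}

```text
t: 7.75
tool_pos: [0.5569, -0.1438, 0.0989]
tool_rot: [[-0.729, 0.378, 0.571], [0.492, 0.869, 0.052], [-0.477, 0.319, -0.819]]
contact_force: [1.1, 0.2, 0.5]
finger_gap: 0.159
grip_force: 30.0
```

Emit:
{"api": "step_arm", "payload": {"moves": [[[0, 0, 0, 0, 0, 10], [0, 0, 0, 0, 0, 20], [0, 0, 0, 0, 0, 30], [0, 0, 0, 0, 0, 40], [0, 0, 0, 0, 0, 50], [0, 0, 0, 0, 0, 60], [0, 0, 0, 0, 0, 60]]]}}

```text
t: 8.62
tool_pos: [0.5579, -0.1431, 0.0997]
tool_rot: [[-0.036, 0.819, 0.573], [0.999, 0.006, 0.053], [0.04, 0.574, -0.818]]
contact_force: [6.8, 2.9, -0.9]
finger_gap: 0.162
grip_force: 30.0
```

Run:
```python
from h import *
A=P0+UV*-.001+np.array([0,.001,0])+NV*.0006
s=observe();print(s["t"],s["q"].round(2),s["finger_gap"]*88,panel(s["tool_pos"]),s["wrist_torque"]);print(rel(W(A+.023*NV),RT(35,-146),s),rel(W(A+.023*NV),RT(35,-50),s))
```

```text
8.625 [-0.5  -0.44  2.05  0.38  1.04 -0.64] 14.255174119353846 [0.00080028 0.00157279 0.0240702 ] [ 0.33977327 -0.63790011  0.22111613]
(array([-0.7, -1.8,  0.5]), array([  0.1,   0.1, -60. ])) (array([-0.7, -1.8,  0.5]), array([ 0.1, -0.1, 36. ]))
```

Emit:
{"api": "step_arm", "payload": {"moves": [[[0, 0, 0, 0, 0, 10], [0, 0, 0, 0, 0, 20], [0, 0, 0, 0, 0, 30], [0, 0, 0, 0, 0, 36], [0, 0, 0, 0, 0, 36], [0, 0, 0, 0, 0, 36]]]}}

```text
t: 9.38
tool_pos: [0.5585, -0.1434, 0.1002]
tool_rot: [[0.451, 0.683, 0.575], [0.813, -0.581, 0.052], [0.369, 0.443, -0.817]]
contact_force: [12.9, 1.8, -3.7]
finger_gap: 0.157
grip_force: 30.0
```

Run:
```python
from h import *
A=P0+UV*-.001+np.array([0,.001,0])+NV*.0006
s=observe();print(s["t"],s["q"].round(2),s["finger_gap"]*88,panel(s["tool_pos"]),s["contact_force"],s["wrist_torque"]);print(rel(W(A+.023*NV),RT(35,-50),s))
```

```text
9.375 [-0.5  -0.44  2.05  0.38  1.04 -0.01] 13.804304208455017 [0.00160312 0.00121669 0.02411362] [12.86772844  1.78469967 -3.71887748] [ 0.21620386 -1.14327341  0.1223978 ]
(array([-1.8, -1.9,  0.5]), array([ 0.2, -0.1,  0.1]))
```

Emit:
{"api": "step_arm", "payload": {"moves": [[[0, 0, 0, 0, 0, 0], [0, 0, 0, 0, 0, 0], [0, 0, 0, 0, 0, 0], [0, 0, 0, 0, 0, 0], [0, 0, -0.01, 0, 0, 0], [0, 0, -0.05, 0, 0, 0], [0, 0, -0.11, 0, 0, 0], [0, 0, -0.15, 0, 0, 0], [0, 0, -0.15, 0, 0, 0], [0, 0, -0.15, 0, 0, 0]]], "claw": -1}}

```text
t: 10.62
tool_pos: [0.4711, -0.1517, 0.2209]
tool_rot: [[0.453, 0.685, 0.57], [0.813, -0.581, 0.052], [0.367, 0.44, -0.82]]
contact_force: [0.4, 1.3, -0.3]
finger_gap: 1.0
grip_force: 0.0
```

Run:
```python
from h import *
import pickle
s=observe();p,d=capture("wrist");pickle.dump((s,p,d),open("w2.pkl","wb"));cv2.imwrite("pics/w2.png",p[...,::-1])
print(s["t"],s["q"].round(2),L(s["tool_pos"]).round(4),s["finger_gap"])
sel(s,p,d)
```

```text
10.625 [-0.65 -0.7   2.    0.41  1.39 -0.03] [-0.126   0.001   0.2209] 1.0003542007200963
panel h 0.000569644046611504 3731
bar top h 0.03784056236263387 956
disc circle ((-0.0004471158899832517, 0.0002311261196155101), 0.04498554393649101)
rect ((-0.0024934597313404083, -0.003471206873655319), (0.04957430809736252, 0.013935907743871212), 50.60736846923828) mean [0.00055372 0.00014141] axis up-dir [0.62868819 0.77765748] angle 2.2506615101731082
  l -0.025 width 0.0108 mid 0.0003
  l -0.018 width 0.0133 mid -0.0002
  l -0.011 width 0.0140 mid 0.0001
  l -0.004 width 0.0139 mid 0.0001
  l 0.003 width 0.0138 mid -0.0001
  l 0.010 width 0.0137 mid -0.0001
  l 0.017 width 0.0121 mid 0.0006
```

View pics/w2.png

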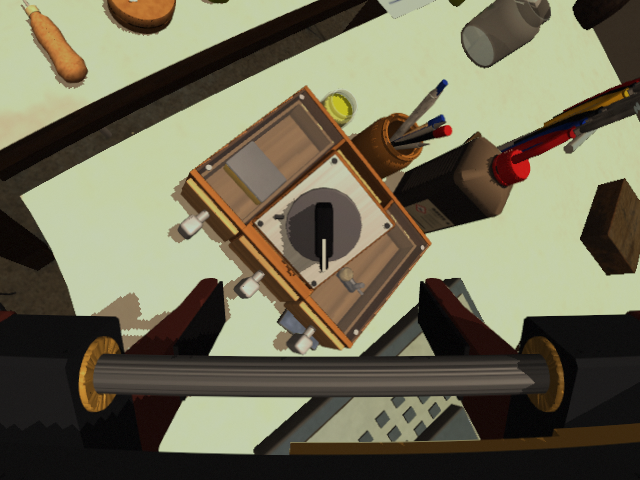

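The nose's white stripe now points at the right mark, down and right at about (323,268). The measured angle is about 5.395 rad against 5.411, which is well inside the 0.12 tolerance. The blue-grey thing under the right pull at (288,318) needs a height check before I grasp there.

Run:
```python
from h import *
import pickle
s,p,d=pickle.load(open("w2.pkl","rb"))
pts=[(283,314),(288,318),(283,322),(290,325),(304,343),(303,335)]
print(np.c_[L(dep("wrist",pts,d,s)),[p[b,a] for a,b in pts]].round(4))
t=np.load("top1.npz");hsv=cv2.cvtColor(t["p"],cv2.COLOR_RGB2HSV)
v,u=np.mgrid[255:285,405:450];px=np.c_[u.ravel(),v.ravel()]
m=(hsv[px[:,1],px[:,0],0]>100)&(hsv[px[:,1],px[:,0],0]<135)&(hsv[px[:,1],px[:,0],1]>40)
if m.sum(): q=dep("top",px[m],t["d"]);q=L(q);print(m.sum(),q.min(0),q.max(0),np.median(q,0))
# pull location wrist
v,u=np.mgrid[325:352,290:318];px=np.c_[u.ravel(),v.ravel()];q=L(dep("wrist",px,d,s));k=(abs(q[:,2]-.043)<.003)&(q[:,0]<-.088);print("pull top",k.sum(),q[k].min(0),q[k].max(0),q[k].mean(0))
print(rel(W([-.165,-.072,.15]),RT(20)))
```

```text
[[-8.61e-02 -4.96e-02  3.30e-03  4.60e+01  4.00e+01  3.20e+01]
 [-8.60e-02 -5.53e-02  6.60e-03  1.04e+02  1.09e+02  1.19e+02]
 [-9.23e-02 -5.43e-02  6.40e-03  9.70e+01  1.00e+02  1.11e+02]
 [-8.95e-02 -6.15e-02  7.10e-03  1.09e+02  1.12e+02  1.24e+02]
 [-9.97e-02 -7.19e-02  4.12e-02  1.97e+02  1.97e+02  1.75e+02]
 [-9.49e-02 -6.67e-02  3.96e-02  1.15e+02  1.05e+02  9.10e+01]]
pull top 200 [-0.10796534 -0.07951171  0.04004339] [-0.09286685 -0.06660451  0.04258935] [-0.10034683 -0.07235868  0.04142071]
(array([-102.4,   -8.2,   35. ]), array([  6.5, -13.9,  49.8]))
```

Emit:
{"api": "step_arm", "payload": {"moves": [[[-0.102, -0.008, 0.035, 6.5, -13.9, 49.8], [-0.102, -0.008, 0.035, 6.5, -13.9, 49.8], [-0.102, -0.008, 0.035, 6.5, -13.9, 49.8], [-0.102, -0.008, 0.035, 6.5, -13.9, 49.8], [-0.102, -0.008, 0.035, 6.5, -13.9, 49.8], [-0.102, -0.008, 0.035, 6.5, -13.9, 49.8], [-0.102, -0.008, 0.035, 6.5, -13.9, 49.8]]], "claw": 0}}

```text
t: 11.55
tool_pos: [0.4395, -0.2276, 0.1507]
tool_rot: [[0.935, 0.096, 0.342], [0.09, -0.995, 0.032], [0.343, 0.001, -0.939]]
contact_force: [-0.3, 0.2, -0.0]
finger_gap: 0.498
grip_force: 0.0
```

Run:
```python
from h import *
import pickle
s=observe();p,d=capture("wrist");pickle.dump((s,p,d),open("w3.pkl","wb"));cv2.imwrite("pics/w3.png",p[...,::-1])
print(s["t"],s["q"].round(2),L(s["tool_pos"]).round(4),s["finger_gap"])
print(proj("wrist",[W([-.1,-.072,.043])],s))
```

```text
11.55 [-0.72 -0.46  1.9   0.25  1.47  0.76] [-0.1645 -0.0716  0.1507] 0.4979319119737672
[[321.04034521 206.0030723 ]]
```

View pics/w3.png

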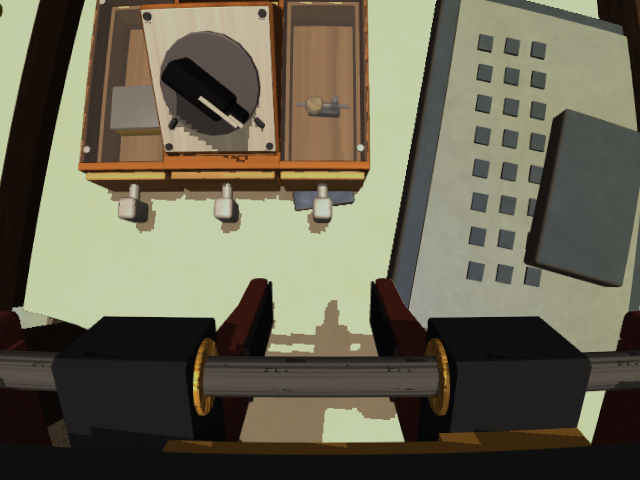

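The view shows the right pull at (322,206), the clamp in the right tray, and the pointer at the right mark. A low blue plate lies at (323,200) under the pull. I'll measure the plate's extent and height, and whether the tray fronts stand above it.

Run:
```python
from h import *
import pickle
s,p,d=pickle.load(open("w3.pkl","rb"))
v,u=np.mgrid[188:215,285:360];px=np.c_[u.ravel(),v.ravel()];q=L(dep("wrist",px,d,s));c=p[px[:,1],px[:,0]].astype(int)
m=(c[:,2]>c[:,0]+5)&(q[:,2]<.02);print(m.sum(),q[m].min(0).round(4),q[m].max(0).round(4),np.percentile(q[m][:,2],[10,50,90]).round(4))
z=np.load("side0.npz");v,u=np.mgrid[200:260,260:335];px=np.c_[u.ravel(),v.ravel()];q=L(dep("side",px,z["d"]));c=z["p"][px[:,1],px[:,0]].astype(int)
m=(c[:,2]>c[:,0]+5)&(q[:,1]<-.04)&(q[:,0]<.0);print("side",m.sum(),q[m].min(0).round(4),q[m].max(0).round(4),q[m].mean(0))
# front faces: lowest z seen by wrist on tray fronts
v,u=np.mgrid[165:192,90:360];px=np.c_[u.ravel(),v.ravel()]
s,p,d=pickle.load(open("w3.pkl","rb"));q=L(dep("wrist",px,d,s));m=(q[:,0]<-.076)&(q[:,0]>-.084)&(q[:,2]>.002)
for a,b in((-.1,-.045),(-.03,.03),(.045,.1)):
    k=m&(q[:,1]>a)&(q[:,1]<b);print(k.sum(),np.percentile(q[k],[2,50,98],axis=0).round(4).tolist())
c=cv2.resize(p[150:230,270:375],(787,600),interpolation=cv2.INTER_CUBIC);cv2.imwrite("pics/w3c.png",c[...,::-1])
```

```text
545 [-0.0941 -0.0972  0.0058] [-0.0806 -0.0499  0.0079] [0.0063 0.0067 0.0071]Traceback (most recent call last):
  File "<stdin>", line 7, in <module>
    return umr_minimum(a, axis, None, out, keepdims, initial, where)
ValueError: zero-size array to reduction operation minimum which has no identity
```

The plate is only 6.7 mm high and reaches x -0.094, so tips kept at 17 mm or higher clear it. I'll descend in front of the pull and slide forward over it with the fingers half open.

Emit:
{"api": "step_arm", "payload": {"moves": [[[-0.021, 0, 0.058, 0, 0, 0], [-0.042, 0, 0.115, 0, 0, 0], [-0.042, 0, 0.115, 0, 0, 0], [-0.02, 0, 0.123, 0, 0, 0], [0, 0, 0.1305, 0, 0, 0], [0.0177, 0, 0.137, 0, 0, 0], [0.0177, 0, 0.137, 0, 0, 0], [0.0177, 0, 0.137, 0, 0, 0]]]}}

```text
t: 12.6
tool_pos: [0.5034, -0.2229, 0.0315]
tool_rot: [[0.934, 0.093, 0.344], [0.088, -0.996, 0.029], [0.346, 0.003, -0.938]]
contact_force: [-0.4, 0.0, 1.1]
finger_gap: 0.5
grip_force: 0.0
```

Run:
```python
from h import *
s=observe();print(s["t"],s["q"].round(2),L(s["tool_pos"]).round(4),s["contact_force"])
```

```text
12.6 [-0.62 -0.25  1.95  0.24  1.18  0.8 ] [-0.1005 -0.0729  0.0315] [-0.40917697  0.04034527  1.05147241]
```

Emit:
{"api": "step_arm", "payload": {"moves": [[[-0.001, 0, 0.003, 0, 0, 0], [-0.001, 0, 0.003, 0, 0, 0], [-0.001, 0, 0.003, 0, 0, 0], [-0.001, 0, 0.003, 0, 0, 0], [-0.001, 0, 0.003, 0, 0, 0], [-0.001, 0, 0.003, 0, 0, 0], [-0.001, 0, 0.003, 0, 0, 0]]], "claw": 1}}

```text
t: 13.48
tool_pos: [0.503, -0.2223, 0.0264]
tool_rot: [[0.935, 0.093, 0.342], [0.087, -0.996, 0.031], [0.344, 0.001, -0.939]]
contact_force: [-3.8, 1.2, 1.7]
finger_gap: 0.156
grip_force: 30.0
```

Emit:
{"api": "step_arm", "payload": {"moves": [[[-0.0056, 0, -0.002, 0, 0, 0], [-0.015, 0, -0.0055, 0, 0, 0], [-0.0188, 0, -0.0068, 0, 0, 0], [-0.0188, 0, -0.0068, 0, 0, 0]]]}}

```text
t: 13.98
tool_pos: [0.4827, -0.2242, 0.0265]
tool_rot: [[0.935, 0.092, 0.342], [0.087, -0.996, 0.031], [0.344, 0.001, -0.939]]
contact_force: [-2.1, 2.0, 1.9]
finger_gap: 0.161
grip_force: 30.0
```

Run:
```python
from h import *
s=observe();print(s["t"],s["finger_gap"]*88,L(s["tool_pos"]).round(4),s["contact_force"])
```

```text
13.975 14.128190126763846 [-0.1212 -0.0723  0.0265] [-2.11582077  1.97593143  1.90321491]
```

The tray is moving freely, 20 mm out with forces around 2 N. I'll pull another 42 mm.

Emit:
{"api": "step_arm", "payload": {"moves": [[[-0.01, 0, -0.0036, 0, 0, 0], [-0.02, 0, -0.0073, 0, 0, 0], [-0.03, 0, -0.011, 0, 0, 0], [-0.0395, 0, -0.0144, 0, 0, 0], [-0.0395, 0, -0.0144, 0, 0, 0], [-0.0395, 0, -0.0144, 0, 0, 0]]]}}

```text
t: 14.72
tool_pos: [0.4412, -0.2281, 0.0264]
tool_rot: [[0.935, 0.092, 0.342], [0.087, -0.996, 0.031], [0.344, 0.001, -0.939]]
contact_force: [-1.2, 3.6, 2.7]
finger_gap: 0.156
grip_force: 30.0
```

Emit:
{"api": "step_arm", "payload": {"moves": [[[0, 0, 0, 0, 0, 0], [0, 0, 0, 0, 0, 0], [0, 0, 0, 0, 0, 0], [0, 0, 0, 0, 0, 0]]], "claw": 0}}

```text
t: 15.22
tool_pos: [0.4415, -0.2283, 0.0263]
tool_rot: [[0.935, 0.093, 0.343], [0.087, -0.996, 0.03], [0.344, 0.002, -0.939]]
contact_force: [-0.2, 0.4, 0.5]
finger_gap: 0.494
grip_force: 0.0
```

Run:
```python
from h import *
s=observe();print(s["t"],s["q"].round(2),s["finger_gap"]*88,L(s["tool_pos"]).round(4),s["contact_force"])
```

```text
15.225 [-0.72 -0.4   2.07  0.27  1.23  0.7 ] 43.48776915570477 [-0.1626 -0.0725  0.0263] [-0.24442436  0.38102469  0.48853273]
```

Emit:
{"api": "step_arm", "payload": {"moves": [[[0, 0, -0.03, 0, 0, 0], [0, 0, -0.08, 0, 0, 0], [0, 0, -0.13, 0, 0, 0], [0, 0, -0.13, 0, 0, 0], [0, 0, -0.13, 0, 0, 0]]]}}

```text
t: 15.85
tool_pos: [0.3968, -0.2321, 0.1478]
tool_rot: [[0.935, 0.092, 0.342], [0.087, -0.996, 0.031], [0.344, 0.001, -0.939]]
contact_force: [-0.7, 0.6, -0.5]
finger_gap: 0.499
grip_force: 0.0
```

Run:
```python
from h import *
s=observe();p,d=capture("wrist");cv2.imwrite("pics/w4.png",p[...,::-1]);print(s["t"],L(s["tool_pos"]).round(4),s["contact_force"])
o=L(dep("wrist",proj("wrist",[W([-.16,-.072,.043]),W([-.1,0,.043]),W([-.1,.072,.043])],s),d,s));print(o.round(4))
v,u=np.mgrid[0:300,0:640];px=np.c_[u.ravel(),v.ravel()];O_,r=rays("wrist",px,s);q=L(O_+r*d[px[:,1],px[:,0]][:,None])
for y in(-.072,0,.072):
    k=(abs(q[:,1]-y)<.006)&(abs(q[:,2]-.042)<.003)&(q[:,0]<-.087);print(y,k.sum(),q[k].min(0)[:1],q[k].max(0)[:1],q[k].mean(0).round(4))
k=(np.hypot(q[:,0]+.04,q[:,1])<.07);Q=panel(W([0,0,0])+q[k]@C.T);h=Q[:,2];T=Q[(h>.0346)&(h<.05)][:,:2];rc=cv2.minAreaRect(T.astype(np.float32));print(rc)
```

```text
15.85 [-0.2074 -0.0722  0.1478] [-0.71506558  0.61764159 -0.49011801]
[[-0.1598 -0.072   0.0417]
 [-0.0994  0.0005  0.0413]
 [-0.0994  0.073   0.0411]]
-0.072 415 [-0.17018965] [-0.13623557] [-0.1594 -0.0724  0.0417]
0 320 [-0.10873333] [-0.09355586] [-0.1014 -0.0003  0.0412]
0.072 299 [-0.10874092] [-0.0938068] [-0.1014  0.0716  0.0411]
((-0.003082307055592537, -0.0036025196313858032), (0.04895034059882164, 0.014371532946825027), 50.19902801513672)
```

View pics/w4.png

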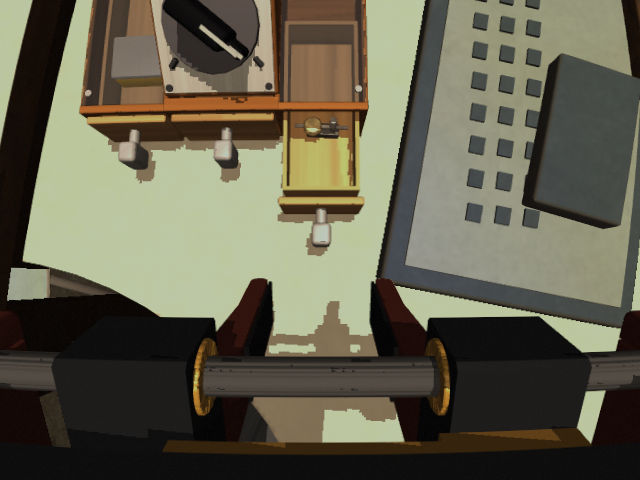

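The right tray is out about 61 mm, with the clamp visible at (320,127). The middle drawer and left tray are shut, the selector is at its mark, and the gripper is clear. I'm handing in.

```bash
python3 -c "
from plant import *
print(close_job())"
```

```text
the job is handed in; nothing more can be done
None
```

The job is handed in, but no verdict came back: by the last wrist picture the middle drawer is shut, the selector (turned the shorter way) is at the right mark, the right tray with the clamp is about 61 mm out and released, and the left tray is still shut; I did not re-check the three bystanders on the left, though the arm did not work near them.

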